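# Hold a battery pack in the slot of the pack tester

### The job

On this repair bench, slide the tester's shutter fully open, then take the long battery pack out of the rack and pass it upright, brass contacts down, through the tester's slot. Press it against the sprung contact plate inside so that the plate is clearly more than half-way down, and finish like that: still gripping the pack between the fingers and keeping it pressed down, because the tester only measures while it is held. Leave the two short packs in the rack and the screwdriver where it lies.

Things in the scene. Friction and masses are not known exactly. Their poses are not given: they have to be found in the camera images.
- slot (a point): Centre of the slot's mouth, level with the tester's flat top, 90 mm above the bench; z up. The slot is 52 mm long (its x) and 18 mm wide (its y), 2 mm more in all than the long pack each way; edges chamfered 3 mm. The guide is 20 mm deep, wider below. The sprung contact plate's face lies 55 mm below the mouth when free.
- tester: The tester, a grey metal case fixed to the bench on the left or right, 90 mm high; origin straight under the slot's centre, axes as the slot's; yaw within 0.35 rad. Its top spans x -75 to 75 mm, y -65 to 150 mm. Two shutter rails, 6 mm high, run along y at x = -38 and +38 mm, from y = -21 to 89 mm.
- rack: White plastic rack fixed to the bench on the tester's other side, 80 x 160 x 40 mm, origin at the centre of its underside; yaw within 0.35 rad. Three pockets at y = -50, 0 and 50 mm, 30 mm deep, their floors 10 mm above the bench; 1.5 mm play round a pack.
- shutter (a joint): Travel (m) of the flat aluminium shutter, which slides on top of the tester along the slot's +y axis. 0 is closed over the slot; 0.06 is the stop, fully open. Starts between 0 and 0.02; stays where it is left, drag about 1 N.
- shutter_tab (a point): Centre of the shutter's upright black tab: 30 mm (slot's x) by 10 mm (slot's y) by 28 mm high, top 32 mm and foot 4 mm above the tester's top. Its centre is 13 mm to +y of the slot's centre when closed, 73 mm when fully open. The shutter plate around its foot reaches 33 mm to -y and 7 mm to +y of it.
- contact (a joint): How far (m) the sprung contact plate in the tester's well is pressed down: 0 free, 0.014 at its stop. It takes 4.5 N to start moving and 0.45 N per mm more (about 9 N at 0.010); the pack's own weight does not move it.
- long_pack_mid (a point): Centre of the long battery pack: a grey slab 50 mm wide (its x), 16 mm thick (its y), 120 mm tall (its z, up), 0.12 to 0.24 kg; black band near the top, brass contact strips at the foot; a half turn about z makes no difference. Stands in any one of the rack's pockets, its foot 30 mm deep, its top 130 mm above the bench, its axes as the rack's.
- long_pack: The same long battery pack; this point is the centre of its underside, axes the same.
- short_pack_a_mid (a point): Centre of a short pack, same width and thickness and look as the long one but 65 mm tall, standing in another pocket, its top 75 mm above the bench. To be left alone.
- short_pack_b_mid (a point): Centre of the other short pack, the same size. To be left alone.
- driver: Screwdriver, 180 mm long, lying flat between the tester and the rack along about x. To be left alone.

How it is judged:
By the outcome, as a careful person would: the job done as asked, in the order asked, and still so for the second after the job is handed in, while the arm keeps its last pose, push and grip.
It also fails if it takes over 54 s, if anything falls off the work surface, if the arm or the gripper's body presses on something with over 40 N, if the wrist force passes 120 N, or if a joint passes its speed limit or range.

### The arm

A 6-joint arm with a two-finger parallel gripper is mounted at the origin on the work surface. World frame = base frame: x ahead of the robot, y to its left, z up, the work surface at z = 0. Lengths are in m, angles in rad, forces in N, time in s.
With the tool pointing down it reaches from about 0.35 to 0.85 m from the base axis. Payload 8.1 kg.
Tool frame: the origin (TCP) lies between the finger pads; the fingertips stand 11 mm ahead of it and the grasp point (between the pads) lies 8 mm behind it; y points along the fingers, x is the direction in which the jaws open and shut, and the axes are right-handed (so a half turn about y gives the same grasp; the last joint's range is limited). The gripper opens to 93 mm and grips with 3 to 60 N. Pads are 15 mm wide; open, the fingers measure 128 mm over their backs; the gripper's body (75 mm by 188 mm) begins 65 mm behind the grasp point.
Start: joints at [-1.337, 0.13, 1.488, -0, 1.523, -0.085], TCP at [0.188, -0.57, 0.23] pointing down, gripper open.
Joint ranges: [-2.96, 2.96], [-0.89, 2.26], [0.02, 2.5], [-1.34, 4.48], [0, 2.73], [-2.66, 2.66]. Speed limits (rad/s): [2.39, 2.39, 2.79, 3.14, 3.14, 3.14].

### API

Orientations are given as a rotation vector (axis times angle).
In Python, from plant import readout, optics, robot gives the robot as it stands.
- The arm moves only by the shell command python3 -m creep 'ROWS' [FORCE]. ROWS is JSON, a list that holds one entry, the list of rows, each a list of 7 numbers: the closure, from 0 (fully open) to 1 (shut), then the shift along the tool's x, y, z in cm, then the turn, a rotation vector about the tool's x, y, z in degrees. In form: [[[grip, x, y, z, wx, wy, wz], ...]]. A call has exactly 8 rows; each row shifts and turns the pose as measured when the row begins, along the tool's axes as they then stand; what a row does not reach is not made up. A row lasts 1/10 s, in which the tool goes at most 50 mm and 8.59 degrees, less where a joint would pass 70% of its speed; a pose out of reach is approached as far as the arm can. A call is refused whole if a number of a shift passes 5 or a number of a turn 8.59, either way. A call with a gripper value outside its range is refused whole. The fingers move at their own pace and stop on an object; FORCE is the grip in N (left out, the last holds). Time passes only in rows, so rows that do not move let the fingers close, or fill a call up. It gives the time, the measured TCP pose, the force and the opening at its end, in the units of the state.
- readout.read_state(): the state, without advancing time (a new reading comes with each control period).
- optics.read_camera(name): name is "side" or "top" or "wrist"; returns a dict with "frame" (400x640x3 uint8, red, green, blue), "depth" (400x640 float32, m along the optical axis (not along the pixel's ray), 0 where there is no reading), "intrinsics" (3x3 intrinsics, pixels), "dist_coeffs" ([k1, k2, p1, p2, k3] as OpenCV has them; the pictures are not rectified), "R" (3x3) and "t" (3): a world point X has camera coordinates R X + t. Camera axes: x right, y down, z forward; pixel columns grow to the right and rows downward; lengths in m; the calibration is good to about 2 mm. A picture is of the moment at which its call begins.
- robot.close_job(): hands the job in, once; it reports no verdict.
The state is a dict: "t": time; "q": joint angles; "dq": joint speeds; "joint_torque": joint torques, N m; "tool_pos": TCP position; "orientation": TCP orientation; "force": force on the tool from outside, world axes, zero at the start; "wrist_torque": the same for the moment, N m; "opening": finger opening in m.
Only numpy, scipy, OpenCV 4.12 (cv2) and the standard library are available. Lean on these libraries where they do the work, as an engineer would, in place of code of your own. Each camera call takes 0.05 s, during which the arm holds its last target. There are 200 camera calls.

## Working session

There is one attempt and no reset: what is moved stays moved. The work goes in short steps, Python scripts to look and compute and a shell command to move; the robot and the scene stay as the last step left them, time stands still between calls to the robot, and variables do not carry over. Pictures are saved under pics/ and viewed, about 8 in all and at most 12, crops included, and the job is handed in when it is done.

```bash
mkdir -p pics; cat > h.py <<'E'
import numpy as np, cv2
from scipy.spatial.transform import Rotation as Ro
from plant import readout, optics, robot
def grab(n,f=None):
    c=optics.read_camera(n)
    if f: cv2.imwrite('pics/'+f,c['frame'][:,:,::-1])
    return c
def cloud(c):
    K=np.array(c['intrinsics'],float);d=np.array(c['dist_coeffs'],float)
    h,w=c['depth'].shape
    u,v=np.meshgrid(np.arange(w),np.arange(h))
    p=cv2.undistortPoints(np.stack([u,v],-1).reshape(-1,1,2).astype(np.float64),K,d).reshape(h,w,2)
    z=c['depth'].astype(float)
    X=np.dstack([p[...,0]*z,p[...,1]*z,z])
    W=(X-np.array(c['t']).ravel())@np.array(c['R'])
    W[z<=0]=np.nan
    return W
def st():
    s=readout.read_state(); R=Ro.from_rotvec(s['orientation']).as_matrix()
    print('t',round(s['t'],2),'p',np.round(s['tool_pos'],4),'F',np.round(s['force'],1),'op',round(s['opening'],4),'q',np.round(s['q'],2)); print(np.round(R,3).tolist())
    return np.array(s['tool_pos']),R
E
python3 - <<'E'
from h import *
st()
for n in('top','side'):
    c=grab(n,n+'0.png'); W=cloud(c); np.savez(n+'0.npz',W=W,f=c['frame'])
    print(n,'cam pos',-np.array(c['R']).T@np.array(c['t']).ravel(), np.isnan(W[...,2]).mean())
E
```

```text
t 0.0 p [ 0.1879 -0.5692  0.2286] F [-0.7  0.2  1.1] op 0.093 q [-1.34  0.13  1.49 -0.    1.52 -0.09]
[[0.313, -0.0, 0.95], [-0.95, 0.002, 0.313], [-0.002, -1.0, 0.0]]
top cam pos [0.39053649 0.00926988 0.87169874] 0.004078125
side cam pos [0.51911987 0.69203776 0.5674551 ] 0.0040859375
```

View pics/top0.png

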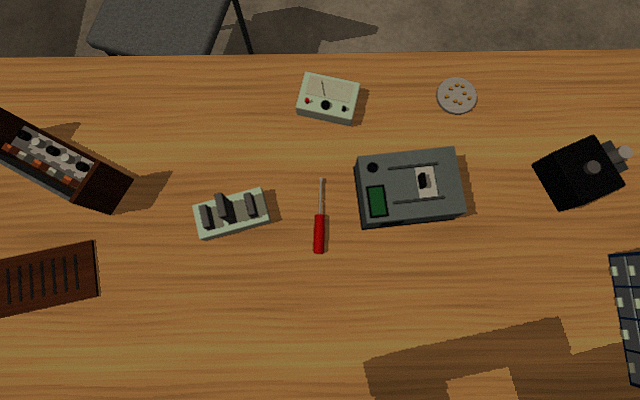

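View pics/side0.png

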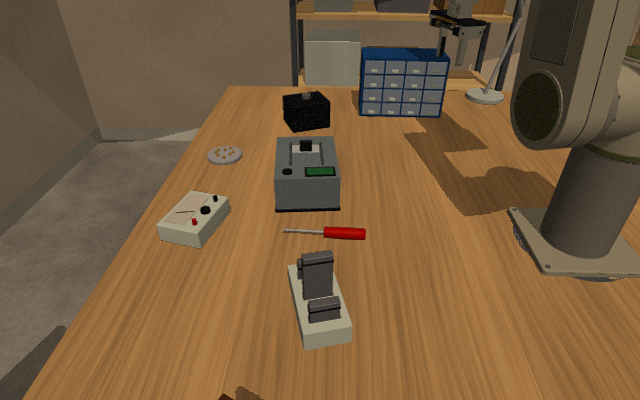

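Top view: the tester is on the right (355–465, 147–228), with its tab at about (421,180), and the shutter opens to the left. The rack is on the left (193–270, 187–240), and the tall pack is in the middle pocket at about (225,207). The side view agrees: tall pack in the middle, driver between rack and tester.

```bash
python3 - <<'E'
from h import *
for n in('top','side'):
    D=np.load(n+'0.npz'); W=D['W']; x,y,z=W[...,0],W[...,1],W[...,2]
    f=D['f'].astype(int)
    def rect(m,name):
        m=cv2.morphologyEx(m.astype(np.uint8),cv2.MORPH_OPEN,np.ones((2,2)))
        k,l,s,_=cv2.connectedComponentsWithStats(m)
        if k<2: print(n,name,'none');return
        for i in np.argsort(-s[1:,4])[:2]+1:
            P=W[l==i]; r=cv2.minAreaRect((P[:,:2]*1000).astype(np.float32))
            print(n,name,len(P),'c',np.round(r[0],1),'sz',np.round(r[1],1),'a',round(r[2],1),'z',np.round(np.nanmedian(P[:,2])*1000,1))
    roi=(x>.25)&(x<.7)
    T=roi&(y<-0.03)&(y>-.36); K=roi&(y>.1)&(y<.4)
    rect(T&(abs(z-.09)<.008),'top90')
    rect(T&(z>.105)&(z<.13),'tab')
    rect(K&(abs(z-.04)<.007),'rack40')
    rect(K&(abs(z-.13)<.012),'long130')
    rect(K&(abs(z-.075)<.007),'short75')
    red=roi&(f[...,0]>120)&(f[...,1]<50)&(f[...,2]<50)&(y<.15)&(y>-.05)
    rect(red,'driver')
E
python3 - <<'E'
import cv2
a=cv2.imread('pics/top0.png'); 
cv2.imwrite('pics/crop1.png',cv2.resize(a[135:245,340:480],None,fx=5,fy=5,interpolation=cv2.INTER_CUBIC))
E
```

```text
top top90 6663 c [ 601.8 -212.7] sz [146.6 261.5] a 9.4 z 90.6
top tab 100 c [ 595.3 -213.6] sz [31.2 20.6] a 5.2 z 121.0
top rack40 1652 c [nan nan] sz [0. 0.] a 0.0 z 39.9
top long130 217 c [557.5 219.8] sz [80.9 29.8] a 14.1 z 129.4
top short75 181 c [529.6 258.8] sz [47.2 19.6] a 14.8 z 74.4
top short75 173 c [556.3 160.1] sz [48.2 14.4] a 15.3 z 74.6
top driver 200 c [493.4   9.3] sz [13.1 83.9] a 85.3 z 24.7
side top90 2674 c [ 590.1 -279.5] sz [165.6 397.5] a 4.8 z 90.8
side tab 102 c [ 582.  -231.4] sz [73.6 25.6] a 68.7 z 112.1
side rack40 1777 c [537. 210.] sz [ 91.8 160.5] a 14.2 z 40.3
side long130 377 c [528.2 145.7] sz [172.   35.8] a 73.0 z 128.3
side short75 327 c [527.3 249.1] sz [69.  15.1] a 40.6 z 74.6
side short75 175 c [534.1 206.2] sz [69.5 22.4] a 44.0 z 71.9
side driver 370 c [487.6  17.1] sz [89.7 29. ] a 11.9 z 21.3
```

View pics/crop1.png

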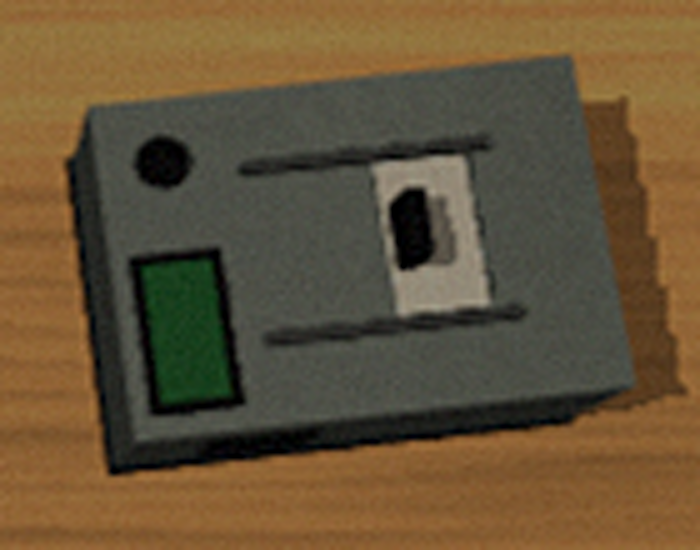

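```bash
cat >> h.py <<'E'
def cast(c,uv,z):
    K=np.array(c['intrinsics'],float);d=np.array(c['dist_coeffs'],float)
    p=cv2.undistortPoints(np.array(uv,float).reshape(-1,1,2),K,d).reshape(-1,2)
    R=np.array(c['R']);o=-R.T@np.array(c['t']).ravel(); r=np.c_[p,np.ones(len(p))]@R
    return o+r*((np.broadcast_to(z,len(p))-o[2])/r[:,2])[:,None]
def fit2(M,P):  # P ~ R M + t
    M=np.array(M,float);P=np.array(P,float)[:,:2]
    a=M-M.mean(0);b=P-P.mean(0)
    th=np.arctan2((a[:,0]*b[:,1]-a[:,1]*b[:,0]).sum(),(a*b).sum())
    R=np.array([[np.cos(th),-np.sin(th)],[np.sin(th),np.cos(th)]]);t=P.mean(0)-R@M.mean(0)
    return t,th,P-(M@R.T+t)
def goto(tgt,jaw):  # tgt TCP, jaw yaw (rad) of tool x mod pi -> shifts in cm along tool axes, turn about tool y deg
    p,R=st(); d=R.T@(np.array(tgt)-p)*100
    cur=np.arctan2(R[1,0],R[0,0]); e=(jaw-cur+np.pi/2)%np.pi-np.pi/2
    # full rotation to a vertical tool
    x=np.array([np.cos(cur+e),np.sin(cur+e),0]);y=np.array([0,0,-1.]);Rt=np.c_[x,y,np.cross(x,y)]
    print('shift cm',np.round(d,2),'turn deg',np.round(np.degrees(Ro.from_matrix(R.T@Rt).as_rotvec()),2))
E
python3 - <<'E'
from h import *
c=grab('top')
f=lambda L:[(340+(u-2)/5,135+(v-2)/5) for u,v in L]
P=cast(c,f([(92,106),(572,57),(632,386),(135,440),(242,168),(490,143),(268,340),(524,312)]),[.09]*4+[.096]*4)
M=np.array([(75,150),(75,-65),(-75,-65),(-75,150),(38,89),(38,-21),(-38,89),(-38,-21)])/1000
t,th,e=fit2(M,P); print('slot',t,np.degrees(th),'\n',np.round(e*1000,1).tolist())
W=cloud(c);x,y,z=W[...,0],W[...,1],W[...,2]
R=np.array([[np.cos(th),-np.sin(th)],[np.sin(th),np.cos(th)]])
tab=W[(abs(z-.122)<.004)&(abs(x-t[0])<.05)&(y-t[1]<.1)&(y>t[1]-.03)]
print('tab slotframe',len(tab),np.round((np.median(tab[:,:2],0)-t)@R*1000,1),np.round(np.ptp((tab[:,:2]-t)@R*1000,axis=0),1))
for n in('top','side'):
    W=np.load(n+'0.npz')['W'];x,y,z=W[...,0],W[...,1],W[...,2]
    m=((abs(z-.13)<.006)&(x>.45)&(x<.63)&(y>.12)&(y<.3)).astype(np.uint8)
    k,l,s,_=cv2.connectedComponentsWithStats(m);i=1+np.argmax(s[1:,4]);Q=W[l==i]
    r=cv2.minAreaRect((Q[:,:2]*1000).astype(np.float32));print(n,'long',len(Q),Q.mean(0),np.median(Q,0),r)
q=np.array([[.5296,.2588],[.5563,.1601]]);print('mid shorts',q.mean(0))
goto([*(t+R@np.array([0,.018])),.2],th+np.pi/2)
E
```

```text
slot [ 0.59556134 -0.23406659] 5.259723847073573 
 [[-0.3, -1.3], [-0.5, 0.3], [1.3, 1.6], [0.8, -0.5], [-0.2, -0.3], [-0.5, 1.2], [-0.5, -0.5], [-0.0, -0.4]]
tab slotframe 68 [ 0.8 26.2] [28.7 10.5]
top long 198 [0.54391072 0.20909701 0.12971365] [0.54409735 0.20920431 0.12991388] ((544.3785400390625, 209.79452514648438), (49.05343246459961, 16.32733917236328), 15.149662971496582)
side long 292 [0.54437654 0.21306711 0.12939444] [0.54486384 0.21334148 0.13004148] ((544.1610107421875, 211.0341796875), (49.582786560058594, 17.811059951782227), 16.502880096435547)
mid shorts [0.54295 0.20945]
t 0.15 p [ 0.188  -0.5693  0.2288] F [ 0.7 -0.5 -0.3] op 0.0932 q [-1.34  0.13  1.49  0.    1.52 -0.09]
[[0.313, -0.0, 0.95], [-0.95, 0.001, 0.313], [-0.001, -1.0, 0.0]]
shift cm [-20.81   2.92  49.62] turn deg [ 0.   13.01 -0.08]
```

```bash
python3 -m creep '[[[0,-1.8,0,4.3,0,0,0],[0,-1.8,0,4.3,0,0,0],[0,-1.8,0,4.3,0,0,0],[0,-1.8,0,4.3,0,0,0],[0,-1.8,0,4.3,0,0,0],[0,-1.8,0,4.3,0,0,0],[0,-1.8,0,4.3,0,0,0],[0,-1.8,0,4.3,0,0,0]]]' 12
python3 -c "
from h import *
goto([.5932,-.208,.2],np.radians(95.3))"
```

```text
t: 0.95
tool_pos: [0.4738, -0.3198, 0.2256]
orientation: [-1.338, 0.984, -0.976]
force: [0.6, -0.8, 1.0]
opening: 0.0926
t 0.95 p [ 0.4738 -0.3198  0.2256] F [ 0.6 -0.8  1. ] op 0.0926 q [-0.68  0.06  1.57  0.    1.52  0.58]
[[0.302, -0.004, 0.953], [-0.953, 0.004, 0.302], [-0.005, -1.0, -0.002]]
shift cm [-7.03  2.56 14.77] turn deg [ 0.16 12.3  -0.24]
```

```bash
python3 -m creep '[[[0,-1.2,0.2,2.5,0,2.5,0],[0,-1.2,0.2,2.5,0,2.5,0],[0,-1.2,0.2,2.5,0,2.5,0],[0,-1.2,0.2,2.5,0,2.5,0],[0,-1.2,0.2,2.5,0,2.5,0],[0,-1.2,0.2,2.5,0,2,0],[0,0,0,0,0,0,0],[0,0,0,0,0,0,0]]]'
python3 -c "
from h import *
goto([.5932,-.208,.2],np.radians(95.3))
c=grab('wrist','w1.png')"
```

```text
t: 1.75
tool_pos: [0.6139, -0.2079, 0.2094]
orientation: [-1.234, 1.179, -1.161]
force: [-0.2, -0.6, -0.1]
opening: 0.093
t 1.75 p [ 0.6139 -0.2079  0.2094] F [-0.2 -0.6 -0.1] op 0.093 q [-0.41  0.28  1.36  0.    1.52  1.11]
[[0.053, -0.008, 0.999], [-0.999, 0.007, 0.053], [-0.007, -1.0, -0.007]]
shift cm [-0.09  0.96 -2.06] turn deg [ 0.41 -2.24 -0.43]
```

View pics/w1.png

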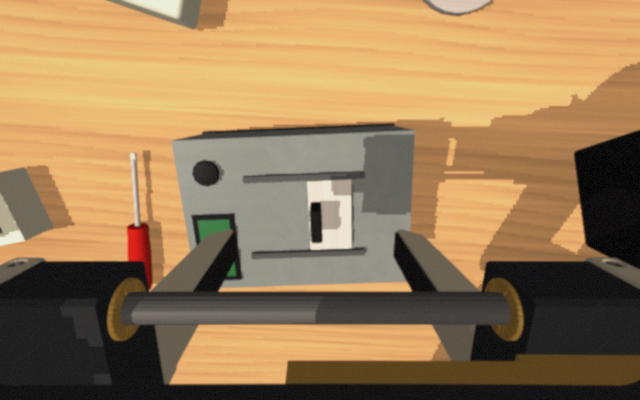

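Wrist view: the tab is at (317,222) between the fingers, and the rails run from (244,180) to (364,175) and from (253,254) to (365,250). Next I centre, descend and grip the tab.

```bash
python3 -m creep '[[[0,-0.1,0.8,-1.2,0.4,-1.2,-0.4],[0,0,1.2,-1.0,0,-1,0],[0,0,2,0,0,0,0],[0,0,2,0,0,0,0],[0,0,1.8,0,0,0,0],[0,0,1,0,0,0,0],[0,0,0.5,0,0,0,0],[0,0,0,0,0,0,0]]]'
python3 -c "
from h import *
goto([.5932,-.208,.111],np.radians(95.3))"
```

```text
t: 2.6
tool_pos: [0.5854, -0.2154, 0.1162]
orientation: [-1.25, 1.141, -1.147]
force: [-0.2, -0.9, 0.1]
opening: 0.0927
t 2.6 p [ 0.5854 -0.2154  0.1162] F [-0.2 -0.9  0.1] op 0.0927 q [-0.43  0.27  1.54 -0.    1.33  1.05]
[[0.088, 0.002, 0.996], [-0.996, -0.003, 0.088], [0.003, -1.0, 0.002]]
shift cm [-0.67  0.52  0.84] turn deg [-0.1  -0.24  0.16]
```

```bash
python3 -m creep '[[[0,-0.65,0.5,0.8,0,0,0],[0,0,0,0,0,0,0],[1,0,0,0,0,0,0],[1,0,0,0,0,0,0],[1,0,0,0,0,0,0],[1,0,0,0,0,0,0],[1,0,0,0,0,0,0],[1,0,0,0,0,0,0]]]' 15
python3 -c "
from h import *
goto([.5932,-.208,.111],np.radians(95.3))"
```

```text
t: 3.4
tool_pos: [0.5958, -0.2084, 0.1149]
orientation: [-1.249, 1.136, -1.151]
force: [0.9, 0.1, 0.7]
opening: 0.0495
t 3.4 p [ 0.5958 -0.2084  0.1149] F [0.9 0.1 0.7] op 0.0495 q [-0.42  0.28  1.53 -0.    1.32  1.07]
[[0.089, 0.007, 0.996], [-0.996, -0.005, 0.089], [0.006, -1.0, 0.007]]
shift cm [-0.07  0.39 -0.25] turn deg [-0.39 -0.21  0.32]
```

```bash
python3 -m creep '[[[1,0,0.35,-0.2,-0.4,0,0.3],[1,0,0,0,0,0,0],[1,0,0,0,0,0,0],[1,0,0,0,0,0,0],[1,0,0,0,0,0,0],[1,0,0,0,0,0,0],[1,0,0,0,0,0,0],[1,0,0,0,0,0,0]]]'
python3 -c "
from h import *
p,R=st(); a=np.radians(5.26); r=np.array([[np.cos(a),-np.sin(a)],[np.sin(a),np.cos(a)]])
print('slotframe mm',(p[:2]-[.5956,-.2341])@r*1000)"
```

```text
t: 4.2
tool_pos: [0.5934, -0.2088, 0.1108]
orientation: [-1.251, 1.144, -1.143]
force: [0.1, -0.3, -1.0]
opening: 0.01
t 4.2 p [ 0.5934 -0.2088  0.1108] F [ 0.1 -0.3 -1. ] op 0.01 q [-0.42  0.29  1.53 -0.    1.33  1.06]
[[0.089, -0.001, 0.996], [-0.996, 0.0, 0.089], [-0.0, -1.0, -0.001]]
slotframe mm [ 0.09765124 25.39375212]
```

```bash
python3 -m creep '[[[1,-0.8,0,0,0,0,0],[1,-0.9,0,0,0,0,0],[1,-0.9,0,0,0,0,0],[1,-0.9,0,0,0,0,0],[1,-0.7,0,0,0,0,0],[1,-0.4,0,0,0,0,0],[1,-0.3,0,0,0,0,0],[1,-0.2,0,0,0,0,0]]]'
python3 -c "
from h import *
p,R=st(); a=np.radians(5.26); r=np.array([[np.cos(a),-np.sin(a)],[np.sin(a),np.cos(a)]])
print('slotframe mm',(p[:2]-[.5956,-.2341])@r*1000)"
```

```text
t: 5.0
tool_pos: [0.5887, -0.1605, 0.1107]
orientation: [-1.259, 1.137, -1.154]
force: [2.6, -9.2, -4.2]
opening: 0.01
t 5.0 p [ 0.5887 -0.1605  0.1107] F [ 2.6 -9.2 -4.2] op 0.01 q [-0.34  0.24  1.59 -0.01  1.31  1.14]
[[0.088, 0.001, 0.996], [-0.996, -0.013, 0.088], [0.013, -1.0, -0.0]]
slotframe mm [-0.09957834 73.96368464]
```

Resistance at the stop is 9 N, at the expected 73 mm. Now I release and rise.

```bash
python3 -m creep '[[[0,0,0,0,0,0,0],[0,0,0,0,0,0,0],[0,0,0,0,0,0,0],[0,0,0,0,0,0,0],[0,0,-1.5,0,0,0,0.7],[0,0,-3,0,0,0,0],[0,0,-3,0,0,0,0],[0,0,-3,-1,0,0,0]]]'
python3 -m creep '[[[0,3,-1,-2,0,0,0],[0,3,-1,-2,0,0,0],[0,2,-1,-2,0,0,0],[0,0,0,0,0,0,0],[0,0,0,0,0,0,0],[0,0,0,0,0,0,0],[0,0,0,0,0,0,0],[0,0,0,0,0,0,0]]]'
python3 -c "
from h import *
st();c=grab('wrist','w2.png');W=cloud(c);np.savez('w2.npz',W=W,f=c['frame'],**{k:c[k] for k in('intrinsics','dist_coeffs','R','t')})
cv2.imwrite('pics/w2c.png',cv2.resize(c['frame'][50:300,150:470,::-1],None,fx=2.4,fy=2.4,interpolation=cv2.INTER_CUBIC))"
```

```text
t: 5.8
tool_pos: [0.5755, -0.1572, 0.212]
orientation: [-1.253, 1.154, -1.133]
force: [0.5, -1.2, -0.1]
opening: 0.0694
t: 6.6
tool_pos: [0.5252, -0.2417, 0.2493]
orientation: [-1.251, 1.143, -1.135]
force: [-0.5, 0.4, -0.3]
opening: 0.0927
t 6.6 p [ 0.5252 -0.2417  0.2493] F [-0.5  0.4 -0.3] op 0.0927 q [-0.52  0.07  1.52  0.    1.56  0.95]
[[0.095, -0.002, 0.995], [-0.995, 0.005, 0.095], [-0.005, -1.0, -0.002]]
```

View pics/w2c.png

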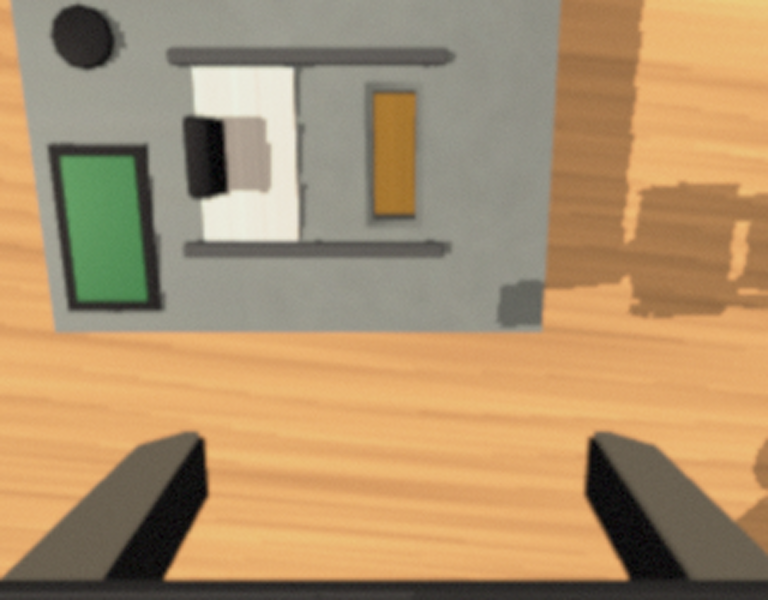

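```bash
python3 - <<'E'
from h import *
c=dict(np.load('w2.npz')); f=c['f'].astype(int)
g=lambda L:[(150+(u-.7)/2.4,50+(v-.7)/2.4) for u,v in L]
P=cast(c,g([(365,84),(418,84),(421,223),(368,223)]),.09)
M=np.array([(29,12),(29,-12),(-29,-12),(-29,12)])/1000
t,th,e=fit2(M,P);print('rim',t,np.degrees(th),np.round(e*1000,1).tolist())
P=cast(c,g([(167,56),(455,56),(184,250),(450,249)]),.095)
M=np.array([(38,89),(38,-21),(-38,89),(-38,-21)])/1000
t,th,e=fit2(M,P);print('rails',t,np.degrees(th),np.round(e*1000,1).tolist())
# brass
hsv=cv2.cvtColor(c['f'],cv2.COLOR_RGB2HSV)
m=((hsv[...,1]>150)&(hsv[...,0]>8)&(hsv[...,0]<25)).astype(np.uint8);m[:80]=0;m[145:]=0;m[:,:295]=0;m[:,330:]=0
W=c['W'];Q=cv2.findNonZero(m);r=cv2.minAreaRect(Q);print('brass px',r,'z',np.nanmedian(W[m>0][:,2]))
P=cast(c,cv2.boxPoints(r),.07);print('brass@guide bottom',P.mean(0)); P=cast(c,cv2.boxPoints(r),.087);print('brass@throat',P.mean(0), np.linalg.norm(np.diff(P,axis=0),axis=1))
C=-c['R'].T@c['t'].ravel();print('cam',C)
# tester top edges / tab check
x,y,z=W[...,0],W[...,1],W[...,2]
a=np.radians(5.26);R=np.array([[np.cos(a),-np.sin(a)],[np.sin(a),np.cos(a)]])
T=W[(abs(z-.122)<.004)&(abs(x-.59)<.05)&(abs(y+.16)<.04)];print('tab',len(T),((T[:,:2]-[.5956,-.2341])@R*1000).mean(0), T[:,:2].mean(0))
E
```

```text
rim [ 0.59659463 -0.2329513 ] 6.485495884189262 [[-1.0, -1.4], [-1.7, 1.2], [1.1, 0.8], [1.7, -0.7]]
rails [ 0.59651665 -0.23493553] 5.553031873434594 [[-0.2, 1.3], [-0.1, -1.5], [-0.1, 1.0], [0.4, -0.9]]
brass px ((313.9999694824219, 113.49998474121094), (15.999998092651367, 48.99999237060547), 0.0) z 0.0346591861368813
brass@guide bottom [ 0.59673923 -0.23331671  0.07      ]
brass@throat [ 0.59696412 -0.23341822  0.087     ] [0.04716006 0.01563889 0.04714818]
cam [ 0.60115534 -0.23530991  0.40382352]
tab 398 [ 0.76906147 73.15485183] [ 0.58965932 -0.1611827 ]
```

The shutter is fully open: the tab is at 73 mm. The wrist view shows the slot mouth clear, with brass at crop (394,153). That puts the slot at about (0.5965, −0.2336), yaw 5.4°. Next, the pack.

```bash
python3 -m creep '[[[0,-5,0,0.5,0,-1,0],[0,-5,0,1,0,-1,0],[0,-5,0,1,0,-1,0],[0,-5,0,1,0,-1,0],[0,-5,0,1,0,-1,0],[0,-5,0,1,0,-1,0],[0,-5,0,1,0,-1,0],[0,-5,0,1,0,-1,0]]]' 
python3 -c "
from h import *
goto([.544,.2095,.25],np.radians(105.2))"
```

```text
t: 7.45
tool_pos: [0.5357, 0.1575, 0.2479]
orientation: [-1.311, 1.04, -1.029]
force: [0.5, 0.6, -0.7]
opening: 0.0929
t 7.45 p [0.5357 0.1575 0.2479] F [ 0.5  0.6 -0.7] op 0.0929 q [0.19 0.01 1.58 0.01 1.55 1.53]
[[0.232, -0.005, 0.973], [-0.973, 0.005, 0.232], [-0.006, -1.0, -0.004]]
shift cm [-4.86 -0.19  2.02] turn deg [ 0.23 -1.76 -0.33]
```

```bash
python3 -m creep '[[[0,-2,0,0.8,0,-0.8,0],[0,-1.5,0,0.6,0,-0.8,0],[0,-0.5,0,0.3,0.2,0,-0.3],[0,0,0,0,0,0,0],[0,0,0,0,0,0,0],[0,0,0,0,0,0,0],[0,0,0,0,0,0,0],[0,0,0,0,0,0,0]]]' 
python3 - <<'E'
from h import *
goto([.544,.2095,.25],np.radians(105.2))
c=grab('wrist','w3.png');W=cloud(c);x,y,z=W[...,0],W[...,1],W[...,2]
for h in(.13,.075):
    m=((abs(z-h)<.006)&(x>.45)&(x<.63)&(y>.1)&(y<.32)).astype(np.uint8)
    k,l,s,_=cv2.connectedComponentsWithStats(m)
    for i in np.argsort(-s[1:,4])[:2]+1:
        Q=W[l==i];r=cv2.minAreaRect((Q[:,:2]*1000).astype(np.float32));print(h,len(Q),np.median(Q,0),r)
E
```

```text
t: 8.25
tool_pos: [0.5401, 0.208, 0.2463]
orientation: [-1.327, 1.009, -1.005]
force: [-0.1, 0.6, -0.4]
opening: 0.093
t 8.25 p [0.5401 0.208  0.2463] F [-0.1  0.6 -0.4] op 0.093 q [0.28 0.07 1.52 0.   1.55 1.58]
[[0.268, -0.003, 0.963], [-0.963, 0.0, 0.268], [-0.001, -1.0, -0.003]]
shift cm [-0.04 -0.37  0.42] turn deg [ 0.18  0.36 -0.06]
0.13 901 [0.54550261 0.2101924  0.12956253] ((544.364501953125, 209.63943481445312), (50.173789978027344, 15.40945816040039), 15.184221267700195)
0.075 678 [0.55829555 0.16250063 0.07447372] ((557.1676635742188, 161.79678344726562), (50.07236099243164, 16.225502014160156), 14.927056312561035)
0.075 674 [0.53251377 0.25797254 0.074498  ] ((531.604736328125, 258.3497314453125), (49.387813568115234, 16.197599411010742), 14.478580474853516)
```

View pics/w3.png

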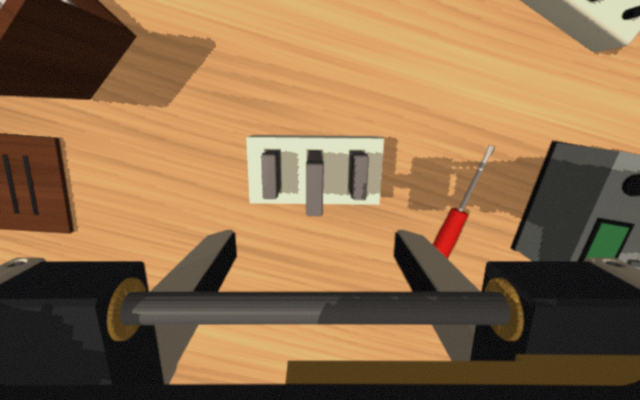

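The long pack is at (315,185) in the middle, confirmed at (0.5445, 0.2097), 50×16 mm and yaw 15.1°. The short packs are on either side. Descending.

```bash
python3 -m creep '[[[0,-0.1,2,0.5,0.2,0.3,0],[0,0,3,0,0,0,0],[0,0,3,0,0,0,0],[0,0,2.5,0,0,0,0],[0,0,1.5,0,0,0,0],[0,0,0.8,0,0,0,0],[0,0,0.3,0,0,0,0],[0,0,0,0,0,0,0]]]' 
python3 -c "
from h import *
goto([.5445,.2097,.098],np.radians(105.1))"
```

```text
t: 9.1
tool_pos: [0.5482, 0.2085, 0.1149]
orientation: [-1.315, 1.01, -1.017]
force: [0.5, 0.0, 0.5]
opening: 0.0933
t 9.1 p [0.5482 0.2085 0.1149] F [0.5 0.  0.5] op 0.0933 q [0.28 0.17 1.66 0.   1.31 1.58]
[[0.259, 0.007, 0.966], [-0.966, 0.003, 0.259], [-0.001, -1.0, 0.008]]
shift cm [-0.21  1.69 -0.34] turn deg [-0.45 -0.11 -0.05]
```

```bash
python3 -m creep '[[[0,-0.2,1,-0.3,-0.4,0,0],[0,0,0.6,0,0,0,0],[0,0,0,0,0,0,0],[1,0,0,0,0,0,0],[1,0,0,0,0,0,0],[1,0,0,0,0,0,0],[1,0,0,0,0,0,0],[1,0,0,0,0,0,0]]]' 45
python3 -c "
from h import *
goto([.5445,.2097,.098],np.radians(105.1))"
```

```text
t: 9.9
tool_pos: [0.5474, 0.2107, 0.102]
orientation: [-1.315, 1.01, -1.016]
force: [-0.2, 0.4, 0.2]
opening: 0.0575
t 9.9 p [0.5474 0.2107 0.102 ] F [-0.2  0.4  0.2] op 0.0575 q [0.28 0.18 1.67 0.   1.28 1.59]
[[0.259, 0.007, 0.966], [-0.966, 0.003, 0.259], [-0.001, -1.0, 0.007]]
shift cm [ 0.03  0.4  -0.31] turn deg [-0.41 -0.09 -0.06]
```

```bash
python3 -m creep '[[[1,0,0.35,-0.3,-0.4,0,0],[1,0,0,0,0,0,0],[1,0,0,0,0,0,0],[1,0,0,0,0,0,0],[1,0,0,0,0,0,0],[1,0,0,0,0,0,0],[1,0,0,0,0,0,0],[1,0,0,0,0,0,0]]]' 45
python3 -c "
from h import *
goto([.5445,.2097,.098],np.radians(105.1))"
```

```text
t: 10.7
tool_pos: [0.5442, 0.2098, 0.0981]
orientation: [-1.322, 1.015, -1.013]
force: [-0.2, -0.7, -0.3]
opening: 0.0158
t 10.7 p [0.5442 0.2098 0.0981] F [-0.2 -0.7 -0.3] op 0.0158 q [0.28 0.19 1.67 0.   1.28 1.59]
[[0.259, -0.001, 0.966], [-0.966, 0.001, 0.259], [-0.001, -1.0, -0.001]]
shift cm [0.02 0.01 0.02] turn deg [ 0.04 -0.1  -0.05]
```

```bash
python3 -m creep '[[[1,0,-0.7,0,0,0,0],[1,0,-1.5,0,0,0,0],[1,0,-2,0,0,0,0],[1,0,-2.5,0,0,0,0],[1,0,-3,0,0,0,0],[1,0,-3,0,0,0,0],[1,0,-3,0,0,0,0],[1,0,-2,0,0,0,0]]]'
python3 -c "
from h import *
goto([.5965,-.2336,.26],np.radians(95.4))
c=grab('side','s2.png')"
```

```text
t: 11.5
tool_pos: [0.5416, 0.209, 0.2839]
orientation: [-1.326, 1.018, -1.011]
force: [0.5, -0.6, -2.0]
opening: 0.0155
t 11.5 p [0.5416 0.209  0.2839] F [ 0.5 -0.6 -2. ] op 0.0155 q [0.28 0.07 1.46 0.   1.62 1.59]
[[0.259, -0.006, 0.966], [-0.966, -0.001, 0.259], [-0.001, -1.0, -0.006]]
shift cm [44.17  2.38 -6.14] turn deg [ 0.35  9.6  -0.03]
```

View pics/s2.png

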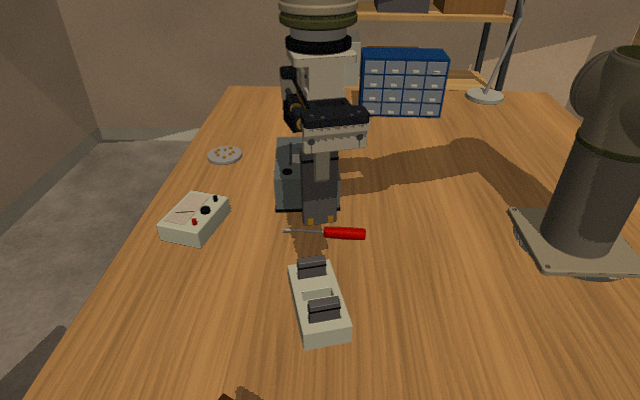

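The pack is out and hangs upright in the jaws, brass contacts at about (318,220), with both short packs still in the rack. Carrying it across.

```bash
python3 -m creep '[[[1,2.5,0,-0.3,0,1,0],[1,4,0,-0.4,0,1,0],[1,4.5,0,-0.4,0,1,0],[1,4.5,0,-0.2,0,1,0],[1,4.5,0,0,0,1,0],[1,4.5,0,0,0,1,0],[1,4.5,0,0,0,1,0],[1,3.5,0,0,0,1,0]]]'
python3 -c "
from h import *
goto([.5965,-.2336,.26],np.radians(95.4))"
```

```text
t: 12.35
tool_pos: [0.5942, -0.1173, 0.2918]
orientation: [-1.261, 1.114, -1.114]
force: [-0.0, 0.4, -3.2]
opening: 0.0157
t 12.35 p [ 0.5942 -0.1173  0.2918] F [-0.   0.4 -3.2] op 0.0157 q [-0.28  0.13  1.38  0.01  1.63  1.16]
[[0.127, 0.003, 0.992], [-0.992, 0.004, 0.127], [-0.004, -1.0, 0.004]]
shift cm [11.58  3.13 -1.27] turn deg [-0.22  1.9  -0.22]
```

```bash
python3 -m creep '[[[1,3,0.4,-0.3,0,0.8,0],[1,2.8,0.6,-0.3,0,0.7,0],[1,2.2,0.6,-0.3,0,0.4,0],[1,1,0.4,-0.1,0,0,0],[1,0.5,0.4,0,-0.2,0,-0.2],[1,0,0,0,0,0,0],[1,0,0,0,0,0,0],[1,0,0,0,0,0,0]]]'
python3 -c "
from h import *
goto([.5965,-.2336,.2],np.radians(95.4))"
```

```text
t: 13.15
tool_pos: [0.5928, -0.2191, 0.2659]
orientation: [-1.25, 1.147, -1.141]
force: [0.2, -0.2, -2.3]
opening: 0.0159
t 13.15 p [ 0.5928 -0.2191  0.2659] F [ 0.2 -0.2 -2.3] op 0.0159 q [-0.44  0.21  1.34  0.    1.6   1.05]
[[0.088, -0.003, 0.996], [-0.996, 0.002, 0.088], [-0.002, -1.0, -0.003]]
shift cm [1.49 6.58 0.26] turn deg [ 0.16 -0.34 -0.11]
```

```bash
python3 -m creep '[[[1,1,0.8,0.2,0.2,-0.3,-0.1],[1,0.5,1.5,0.1,0,0,0],[1,0,2,0,0,0,0],[1,0,1.5,0,0,0,0],[1,0,0.6,0,0,0,0],[1,0,0.3,0,0,0,0],[1,0,0,0,0,0,0],[1,0,0,0,0,0,0]]]'
python3 - <<'E'
from h import *
goto([.5965,-.2336,.19],np.radians(95.4))
c=grab('wrist','w4.png');grab('top','t4.png')
cv2.imwrite('pics/w4c.png',cv2.resize(c['frame'][60:330,180:460,::-1],None,fx=2.2,fy=2.2,interpolation=cv2.INTER_CUBIC))
E
```

```text
t: 13.95
tool_pos: [0.5983, -0.2333, 0.1935]
orientation: [-1.253, 1.136, -1.138]
force: [0.6, 0.2, -2.8]
opening: 0.0158
t 13.95 p [ 0.5983 -0.2333  0.1935] F [ 0.6  0.2 -2.8] op 0.0158 q [-0.45  0.26  1.41  0.    1.47  1.02]
[[0.097, 0.001, 0.995], [-0.995, 0.0, 0.097], [-0.0, -1.0, 0.001]]
shift cm [ 0.02  0.35 -0.18] turn deg [-0.07  0.18 -0.01]
```

View pics/w4c.png

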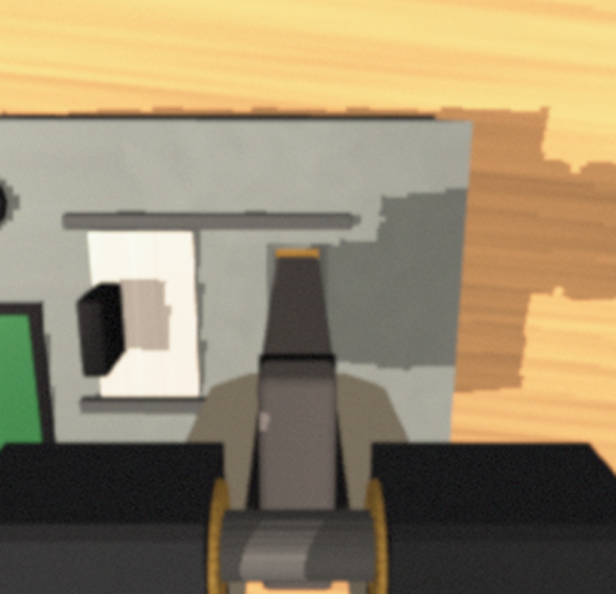

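Wrist crop: the pack's foot (275–322, row 250) sits centred inside the slot's rim (267–328). Going in slowly.

```bash
python3 -m creep '[[[1,0,0.3,-0.15,0,0.1,0],[1,0,0.4,0,0,0,0],[1,0,0.4,0,0,0,0],[1,0,0.4,0,0,0,0],[1,0,0.4,0,0,0,0],[1,0,0.4,0,0,0,0],[1,0,0.3,0,0,0,0],[1,0,0,0,0,0,0]]]'
python3 -c "
from h import *
goto([.5965,-.2336,.15],np.radians(95.4))"
```

```text
t: 14.85
tool_pos: [0.5985, -0.2339, 0.1783]
orientation: [-1.249, 1.13, -1.145]
force: [-0.5, 0.9, -2.6]
opening: 0.0157
t 14.85 p [ 0.5985 -0.2339  0.1783] F [-0.5  0.9 -2.6] op 0.0157 q [-0.45  0.26  1.43  0.    1.44  1.02]
[[0.095, 0.009, 0.995], [-0.995, -0.003, 0.096], [0.004, -1.0, 0.009]]
shift cm [-0.06  2.83 -0.22] turn deg [-0.5   0.08  0.23]
```

```bash
python3 -m creep '[[[1,0,0,-0.2,-0.5,0,0.2],[1,0,0,0,0,0,0],[1,0,0.5,-0.05,0,0,0],[1,0,0.5,-0.05,0,0,0],[1,0,0.5,-0.05,0,0,0],[1,0,0.5,-0.05,0,0,0],[1,0,0.3,0,0,0,0],[1,0,0,0,0,0,0]]]'
python3 -c "
from h import *
goto([.5965,-.2336,.123],np.radians(95.4))"
```

```text
t: 15.65
tool_pos: [0.5948, -0.2342, 0.1512]
orientation: [-1.253, 1.138, -1.138]
force: [1.9, 0.2, -2.9]
opening: 0.0158
t 15.65 p [ 0.5948 -0.2342  0.1512] F [ 1.9  0.2 -2.9] op 0.0158 q [-0.46  0.28  1.46  0.    1.4   1.02]
[[0.096, 0.0, 0.995], [-0.995, 0.0, 0.096], [-0.0, -1.0, 0.0]]
shift cm [-0.04  2.82  0.17] turn deg [-0.01  0.09 -0.01]
```

It's inside, with the foot 27 mm below the mouth and light wall contact. Continuing down.

```bash
python3 -m creep '[[[1,0,0.3,0.1,0,0,0],[1,0,0.5,0,0,0,0],[1,0,0.5,0,0,0,0],[1,0,0.5,0,0,0,0],[1,0,0.5,0,0,0,0],[1,0,0.3,0,0,0,0],[1,0,0,0,0,0,0],[1,0,0,0,0,0,0]]]' 55
python3 -c "
from h import *
goto([.5965,-.2336,.112],np.radians(95.4))"
```

```text
t: 16.45
tool_pos: [0.5951, -0.2341, 0.1231]
orientation: [-1.254, 1.14, -1.137]
force: [-1.7, 1.4, 2.6]
opening: 0.0158
t 16.45 p [ 0.5951 -0.2341  0.1231] F [-1.7  1.4  2.6] op 0.0158 q [-0.45  0.31  1.48 -0.    1.35  1.02]
[[0.096, -0.002, 0.995], [-0.995, 0.0, 0.096], [-0.0, -1.0, -0.002]]
shift cm [-0.04  1.11  0.15] turn deg [ 0.1   0.08 -0.03]
```

```bash
python3 -m creep '[[[1,0,0.3,0,0,0,0],[1,0,0.3,0,0,0,0],[1,0,0.3,0,0,0,0],[1,0,0.3,0,0,0,0],[1,0,0.2,0,0,0,0],[1,0,0,0,0,0,0],[1,0,0,0,0,0,0],[1,0,0,0,0,0,0]]]'
python3 -c "
from h import *
goto([.5965,-.2336,.112],np.radians(95.4))"
```

```text
t: 17.25
tool_pos: [0.5953, -0.2342, 0.1123]
orientation: [-1.254, 1.138, -1.138]
force: [-3.3, 1.2, 6.6]
opening: 0.0159
t 17.25 p [ 0.5953 -0.2342  0.1123] F [-3.3  1.2  6.6] op 0.0159 q [-0.45  0.32  1.49 -0.    1.33  1.02]
[[0.096, -0.0, 0.995], [-0.995, -0.0, 0.096], [0.0, -1.0, -0.0]]
shift cm [-0.05  0.03  0.12] turn deg [0.03 0.09 0.03]
```

```bash
python3 -m creep '[[[1,0,0,0,0,0,0],[1,0,0,0,0,0,0],[1,0,0,0,0,0,0],[1,0,0,0,0,0,0],[1,0,0,0,0,0,0],[1,0,0,0,0,0,0],[1,0,0,0,0,0,0],[1,0,0,0,0,0,0]]]'
python3 - <<'E'
from h import *
for i in range(3): st(); c=grab('wrist')
a=grab('side');W=cloud(c)
z=W[...,2]; x,y=W[...,0],W[...,1]
m=(abs(x-.596)<.03)&(abs(y+.234)<.012)&(z>.125)&(z<.16); print('pack top z pct',np.nanpercentile(z[m],[50,90]),m.sum())
T=W[(abs(z-.122)<.004)&(abs(x-.59)<.05)&(abs(y+.16)<.03)];t=np.radians(5.4);R=np.array([[np.cos(t),-np.sin(t)],[np.sin(t),np.cos(t)]])
print('tab',len(T),((T[:,:2]-[.5962,-.2336])@R*1000).mean(0))
cv2.imwrite('pics/fin.png',np.vstack([c['frame'][:300],a['frame'][60:360]])[:,:,::-1])
E
```

```text
t: 18.05
tool_pos: [0.5953, -0.2341, 0.1153]
orientation: [-1.254, 1.138, -1.139]
force: [-2.4, 0.6, 5.7]
opening: 0.0153
t 18.05 p [ 0.5953 -0.2341  0.1153] F [-2.4  0.6  5.7] op 0.0153 q [-0.45  0.31  1.49 -0.    1.34  1.02]
[[0.096, 0.0, 0.995], [-0.995, -0.001, 0.096], [0.001, -1.0, -0.0]]
t 18.1 p [ 0.5953 -0.2341  0.1154] F [-3.4  2.   5.2] op 0.0157 q [-0.45  0.31  1.49 -0.    1.34  1.02]
[[0.096, 0.0, 0.995], [-0.995, -0.001, 0.096], [0.001, -1.0, -0.0]]
t 18.15 p [ 0.5953 -0.2341  0.1153] F [-2.2  1.4  6. ] op 0.0157 q [-0.45  0.31  1.49 -0.    1.34  1.02]
[[0.096, -0.0, 0.995], [-0.995, -0.001, 0.096], [0.001, -1.0, -0.0]]
pack top z pct [0.14645663 0.14825718] 3465
tab 729 [ 5.28786375 72.49967091]
```

View pics/fin.png

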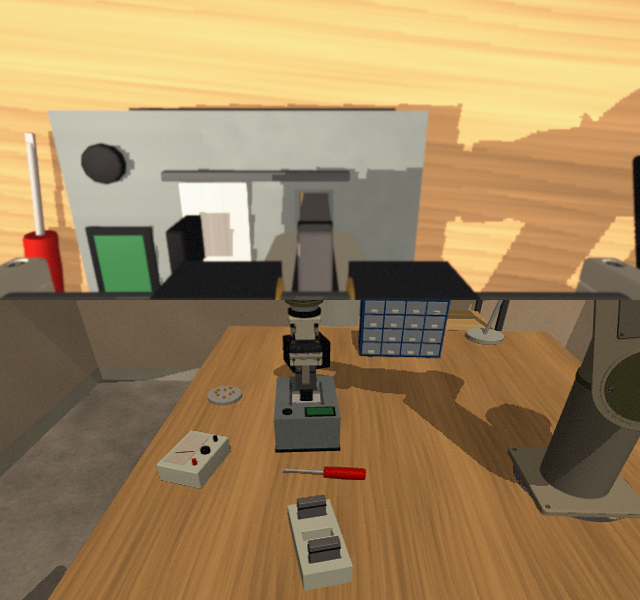

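Zero-shift rows let the spring push the arm back about 3 mm, because each row re-targets from the measured pose. I'll press again and end on rows that keep a slight downward target.

```bash
python3 -m creep '[[[1,0,0.2,0,0,0,0],[1,0,0.2,0,0,0,0],[1,0,0.15,0,0,0,0],[1,0,0.1,0,0,0,0],[1,0,0.05,0,0,0,0],[1,0,0.05,0,0,0,0],[1,0,0.05,0,0,0,0],[1,0,0.05,0,0,0,0]]]'
python3 - <<'E'
from h import *
for i in range(12):
    if i%4==0: st()
    c=grab('wrist')
W=cloud(c);z=W[...,2]; x,y=W[...,0],W[...,1]
m=(abs(x-.596)<.03)&(abs(y+.234)<.012)&(z>.125)&(z<.16); print('pack top z',np.nanmedian(z[m]))
st()
E
```

```text
t: 19.05
tool_pos: [0.5953, -0.2341, 0.1106]
orientation: [-1.254, 1.137, -1.139]
force: [-5.3, 2.4, 8.0]
opening: 0.0161
t 19.05 p [ 0.5953 -0.2341  0.1106] F [-5.3  2.4  8. ] op 0.0161 q [-0.45  0.32  1.5  -0.    1.33  1.02]
[[0.096, 0.001, 0.995], [-0.995, -0.001, 0.096], [0.001, -1.0, 0.0]]
t 19.25 p [ 0.5953 -0.2341  0.1106] F [-4.1  1.2  7.5] op 0.0158 q [-0.45  0.32  1.5  -0.    1.33  1.02]
[[0.096, 0.001, 0.995], [-0.995, -0.001, 0.096], [0.001, -1.0, 0.0]]
t 19.45 p [ 0.5953 -0.2341  0.1106] F [-4.1  1.3  7.9] op 0.0158 q [-0.45  0.32  1.5  -0.    1.33  1.02]
[[0.096, 0.001, 0.995], [-0.995, -0.001, 0.096], [0.001, -1.0, 0.0]]
pack top z 0.1418304016935641
t 19.65 p [ 0.5953 -0.2341  0.1106] F [-4.6  2.   7.5] op 0.0157 q [-0.45  0.32  1.5  -0.    1.33  1.02]
[[0.096, 0.001, 0.995], [-0.995, -0.001, 0.096], [0.001, -1.0, 0.0]]
```

```bash
python3 -c "
from h import *
robot.close_job(); st()"
```

```text
the job is handed in; nothing more can be done
the job is handed in; nothing more can be done
```

I slid the shutter open to its stop, took the long pack from the rack's middle pocket and passed it contacts-down through the slot. I handed the job in at about 19.7 s with the pack still gripped and pressing on the contact plate.

**Last checks:**
- **Plate:** it is about 12–13 mm down by three estimates: tool height, contact force of about 10 N (7.5–8 N measured plus the pack's weight), and pack-top height of 142 mm. They agree to within about 1 mm.
- **Hold:** the pose and force were steady for the last 0.6 s. The grip was set to 55 N, with the fingers 16 mm apart.
- **Shutter:** the tab read 72.5–73 mm from the slot, which is fully open.
- **Other items:** the last pictures show both short packs in the rack and the screwdriver lying where it was.

**What disagreed:**
- My first hold used rows with no shift, and the spring pushed the arm back about 3 mm. I pressed again and ended on rows with a slight downward shift; it has not moved since.
- The pack touches the slot wall with a small sideways force of about 4–5 N.
- The final tab reading was about 5 mm off across the slot. I put that down to my height-band mask catching only part of the tab, and its position along the travel was as expected.

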